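# Sort the buffing-compound tins by heft

### The job

Two identical closed tins, white with copper-coloured lids, stand on the finishing bench; each may be full of buffing compound or used up, which only its weight tells. Lift each tin to feel its heft, then stand the full ones (about 0.4 kg or more) in the wooden tray and the used-up ones (about 0.1 kg) in the blue plastic box. Set each one down gently and upright, on the floor of its box; do not drop or throw it.

Things in the scene. Friction and masses are not known exactly. Their poses are not given: they have to be found in the camera images.
- tin_a_center (a point): A closed round tin, white, copper-coloured lid, 60 mm across, 72 mm tall, loose, upright on the bench; looks just like the other. With a solid cake of compound inside it weighs 0.38 to 0.50 kg (full), with only a felt pad about 0.10 kg (used up). Either tin may be either, whatever the other is. This point: the tin's centre, 36 mm above its underside; z is its axis.
- tin_b_center (a point): Another closed round tin, white, copper-coloured lid, 60 mm across, 72 mm tall, loose, upright on the bench; looks just like the other. With a solid cake of compound inside it weighs 0.38 to 0.50 kg (full), with only a felt pad about 0.10 kg (used up). Either tin may be either, whatever the other is. This point: the tin's centre, 36 mm above its underside; z is its axis.
- stock_tray: Open wooden tray with a cork floor, for full tins: 210 mm (its x) by 120 mm (its y), walls 30 mm high, walls and floor 5 mm thick, fixed to the bench, at the robot's left or right. Holds both tins, 50 mm either side of the middle along its x. Origin: centre of its underside, at bench height; z up.
- empties_bin: Open shallow blue plastic box, for used-up tins: 210 mm (its x) by 120 mm (its y), walls 30 mm high, walls and floor 5 mm thick, fixed to the bench, at the robot's left or right. Holds both tins, 50 mm either side of the middle along its x. Origin: centre of its underside, at bench height; z up.
Things that resemble listed ones, but are neither listed nor needed, are in the scene too. What is shaped like the part that bears tin_a_center but black or yellow is not meant. Leave any pink or purple look-alike of the part that bears tin_b_center alone.

How it is judged:
By the outcome, as a careful person would: the job done as asked, in the order asked, and still so for the second after the job is handed in, with the robot touching nothing.
It also fails if it takes over 64 s, if anything falls off the work surface, if the arm or the gripper's body presses on something with over 40 N, if the wrist force passes 120 N, or if a joint passes its speed limit or range.

### The arm

A 6-joint arm with a two-finger parallel gripper is mounted at the origin on the work surface. World frame = base frame: x ahead of the robot, y to its left, z up, the work surface at z = 0. Lengths are in m, angles in degrees, forces in N, time in s.
With the tool pointing down it reaches from about 0.35 to 0.85 m from the base axis. Payload 8.1 kg.
Tool frame: the origin (TCP) lies at the very end of the fingers, on their centre line; the grasp point (between the pads) lies ctrl.grasp_offset behind it (ctrl.grasp_offset is the distance from the TCP to the grasp point, in m); z points along the fingers, y is the line along which they close (so a half turn about z gives the same grasp; the last joint's range is limited). The gripper opens to 85 mm and grips with 20 to 120 N. Pads are 22 mm wide; open, the fingers measure 114 mm over their backs; the gripper's body (76 mm by 85 mm) begins 54 mm behind the grasp point. The pads swing forward as they close: fully open they stand 13 mm farther back than shut.
Start: joints at [-69.064, 7.471, 85.268, -0, 87.261, -4.893], TCP at [0.261, -0.54, 0.231] pointing down, gripper open.
Joint ranges: [-169.43, 169.43], [-51.17, 129.36], [1.28, 143.12], [-76.62, 256.62], [0, 156.53], [-152.29, 152.29]. Speed limits (degrees/s): [136.94, 136.94, 159.86, 180, 180, 180].

### API

Orientations are given as [roll, pitch, yaw] about the fixed x, y, z axes, in that order (R = Rz(yaw) Ry(pitch) Rx(roll)).
In Python, from cell import ctrl gives the robot as it stands. Calls block until the motion is done:
- ctrl.movep(position, orientation): joint-space move of the TCP to a pose.
- ctrl.move_linear(position, orientation=None, speed=0.15): straight line of the TCP; orientation=None keeps the orientation; speed is the mean speed in m/s.
- ctrl.move_j(angles): joint-space move.
- ctrl.command_gripper(opening, strength=None): opening from 0.0 (shut) to 1.0 (fully open); strength is the grip in N (None keeps the last); returns when the fingers have stopped.
- ctrl.dwell(seconds).
- ctrl.inverse_kinematics(position, orientation): joint angles nearest the present ones, or None.
- ctrl.camera(name): name is "scene" or "top"; returns the picture (480x640x3 uint8, red, green, blue); there is no depth.
- ctrl.camera_info(name): a dict with "fx", "fy", "cx", "cy" (pixels), "R" (3x3) and "t" (3): a world point X has camera coordinates R X + t. Camera axes: x right, y down, z forward; pixel columns grow to the right and rows downward; lengths in m; the calibration is good to about 2 mm. A picture is of the moment at which its call begins. camera_info takes no time and is no camera call.
A pose or a line that the arm cannot do raises ctrl.MotionError and nothing moves.
- ctrl.close_job(): hands the job in; it is judged then, once.
Readings, each from a call of its own:
- ctrl.get_time(): time.
- ctrl.get_joints(): joint angles.
- ctrl.get_qd(): joint speeds.
- ctrl.get_effort(): joint torques, N m.
- ctrl.get_position(): TCP position.
- ctrl.get_tool_rot(): TCP orientation.
- ctrl.get_force(): force on the tool from outside, world axes, zero at the start.
- ctrl.get_wrist_torque(): the same for the moment, N m.
- ctrl.get_gripper_width(): opening from 0.0 (shut) to 1.0 (fully open).
- ctrl.get_finger_force(): force on a finger pad.
Only numpy, scipy, OpenCV 4.12 (cv2) and the standard library are available. Lean on these libraries where they do the work, as an engineer would, in place of code of your own. Each camera call takes 0.05 s, during which the arm holds its last target. There are 200 camera calls.

## Working session

There is one attempt and no reset: what is moved stays moved. The work goes in short steps, each a Python script; the robot and the scene stay as the last script left them, time stands still between calls to the robot, and variables do not carry over. Pictures are saved under pics/ and viewed, at most 10 in all, crops included, and the job is handed in when it is done.

```bash
mkdir -p pics; python3 - <<'E'
from cell import ctrl
import cv2
for n in("top","scene"):
    cv2.imwrite(f"pics/{n}0.png",ctrl.camera(n)[:,:,::-1]); print(n,ctrl.camera_info(n))
print(ctrl.grasp_offset,ctrl.get_time(),ctrl.get_tool_rot(),ctrl.get_force())
E
```

```text
top {'fx': 455.0821424875875, 'fy': 455.0821424875875, 'cx': 317.0111677479251, 'cy': 238.63563538547632, 'R': array([[ 0.01531862, -0.99926579, -0.03511733],
       [-0.99522056, -0.01185015, -0.09693095],
       [ 0.09644363,  0.03643434, -0.99467139]]), 't': array([0.00479146, 0.49675406, 0.85698165])}
scene {'fx': 437.68537565521524, 'fy': 437.68537565521524, 'cx': 321.6773379301545, 'cy': 239.7677174946952, 'R': array([[-0.51854485,  0.85492975,  0.01436535],
       [ 0.69708067,  0.43241387, -0.57192376],
       [-0.49516641, -0.28655431, -0.82018099]]), 't': array([ 0.25002414, -0.30931863,  1.1495686 ])}
0.0187 0.1 [-1.79903520e+02 -6.45822754e-03  2.58309678e+01] [ 0.43997048 -0.15473138  0.35818885]
```

View pics/top0.png

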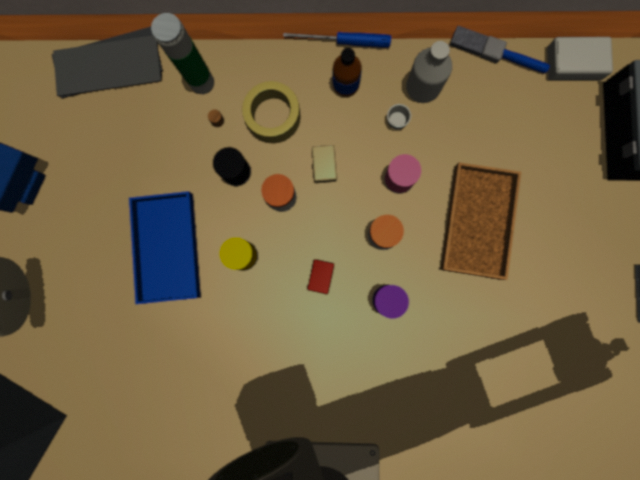

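View pics/scene0.png

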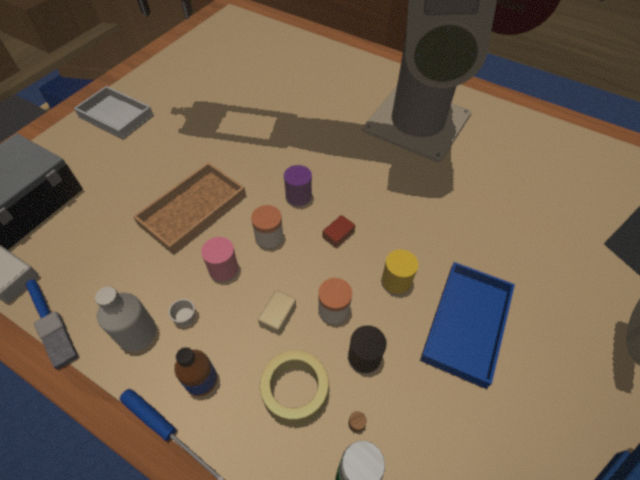

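The top view shows the copper-lid tins at about (278,191) and (387,232), the blue box at about (165,248) and the cork tray at about (481,222). The black, yellow, pink and purple tins are look-alikes. Next I'll convert these to world positions.

```bash
cat > h.py <<'E'
from cell import ctrl
import numpy as np, cv2
def ray(n,uv,z):
    c=ctrl.camera_info(n);R=np.array(c["R"]);C=-R.T@c["t"]
    d=R.T@np.array([(uv[0]-c["cx"])/c["fx"],(uv[1]-c["cy"])/c["fy"],1])
    return (C+d*(z-C[2])/d[2])[:2]
def lids(n):
    hsv=cv2.cvtColor(ctrl.camera(n),cv2.COLOR_RGB2HSV)
    m=cv2.inRange(hsv,(4,130,120),(14,255,255))
    k,_,s,c=cv2.connectedComponentsWithStats(m)
    return [(c[i].round(1),s[i,4],s[i,:4],ray(n,c[i],.072).round(4)) for i in range(1,k) if 300<s[i,4]<2500]
E
python3 - <<'E'
from h import *
for n in("top","scene"):
    for l in lids(n): print(n,*l)
print("look-alikes",[ray("top",p,.072).round(3) for p in((229,161),(237,253),(404,170),(392,301))])
print("objs",[ray("top",p,.02).round(3) for p in((324,163),(321,277),(271,111))])
for nm,q in(("blue",((131,198),(190,193),(199,298),(137,302))),("tray",((459,165),(519,172),(507,278),(443,271)))):
    P=np.array([ray("top",p,.03) for p in q]);print(nm,P.round(3).tolist(),P.mean(0),[np.linalg.norm(P[i]-P[i-1]).round(3) for i in range(4)])
    e=(P[0]+P[1]-P[2]-P[3]);print("long axis yaw",np.degrees(np.arctan2(e[1],e[0])))
im=ctrl.camera("top")[:,:,::-1]
a=cv2.resize(im[150:320,110:260],None,fx=2.6,fy=3,interpolation=2);b=cv2.resize(im[150:320,400:550],None,fx=2.6,fy=3,interpolation=2)
cv2.imwrite("pics/c1.png",np.hstack([a,b]))
E
```

```text
top [276.9 189.2] 811 [261 174  33  32] [0.5833 0.0857]
top [386.9 230.5] 840 [371 215  33  32] [ 0.5085 -0.1175]
scene [316.   28.7] 1576 [215   0 186  63] [-0.1307 -0.3923]
scene [164.3  40.8] 827 [126  15  81  53] [ 0.1504 -0.716 ]
scene [556.  111.5] 1881 [462  78 178  69] [-0.1313  0.2969]
scene [ 49.5 118.2] 788 [18 95 65 45] [ 0.5372 -0.7171]
scene [266. 217.] 546 [252 206  29  23] [ 0.509  -0.1146]
scene [334.8 292.9] 778 [319 278  33  30] [0.5837 0.0876]
look-alikes [array([0.636, 0.177]), array([0.464, 0.156]), array([ 0.621, -0.149]), array([ 0.381, -0.127])]
objs [array([0.647, 0.   ]), array([0.423, 0.003]), array([0.753, 0.108])]
blue [[0.572, 0.379], [0.583, 0.262], [0.379, 0.236], [0.369, 0.356]] [0.47592634 0.3082814 ] [np.float64(0.204), np.float64(0.118), np.float64(0.206), np.float64(0.121)]
long axis yaw 6.89180434344941
tray [[0.642, -0.261], [0.629, -0.375], [0.426, -0.347], [0.437, -0.228]] [ 0.53375636 -0.3028073 ] [np.float64(0.208), np.float64(0.115), np.float64(0.205), np.float64(0.12)]
long axis yaw -8.453193401397444
```

View pics/c1.png

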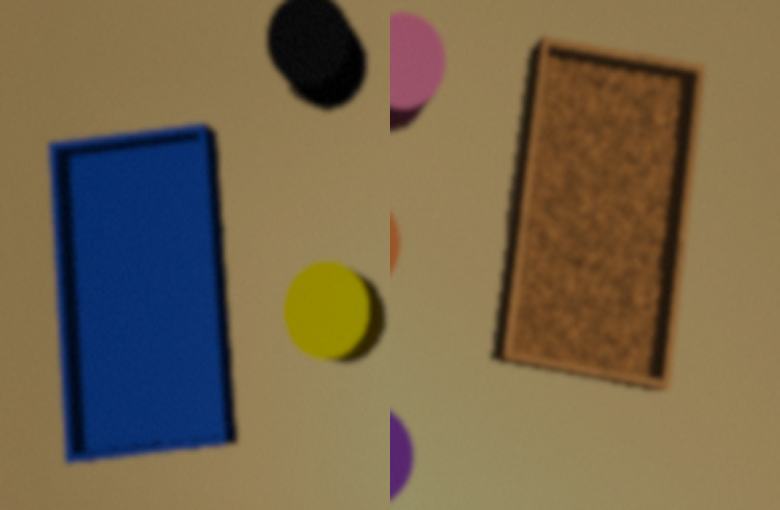

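The lids agree across both cameras to about 3 mm, and the box poses are consistent with their stated sizes. I'll start with the tin on the right: grasp, lift and weigh.

```bash
cat >> h.py <<'E'
G=.031  # TCP height above tin underside when grasped
BOX={"tray":(np.array([.534,-.303]),-8.5),"bin":(np.array([.476,.308]),6.9)}
def fz(n=15):
    v=[]
    for _ in range(n): v.append(ctrl.get_force()[2]); ctrl.dwell(.02)
    return np.mean(v)
def pick(xy,yaw):
    o=[180,0,yaw]
    ctrl.movep([*xy,.15],o); ctrl.command_gripper(1.0); ctrl.dwell(.2); f0=fz()
    ctrl.move_linear([*xy,G],speed=.12); ctrl.command_gripper(0,40)
    w=ctrl.get_gripper_width()
    ctrl.move_linear([*xy,.15],speed=.12); ctrl.dwell(.3); f1=fz()
    m=(f0-f1)/9.81
    print("mass",m,"width",w,ctrl.get_gripper_width(),"finger",ctrl.get_finger_force(),"t",ctrl.get_time()); return m
def place(box,side):
    c,y=BOX[box]; a=np.radians(y); xy=c+side*.05*np.array([np.cos(a),np.sin(a)])
    ctrl.movep([*xy,.15],[180,0,y]); ctrl.dwell(.2); f0=fz()
    ctrl.move_linear([*xy,G+.010],speed=.1)
    for z in np.arange(.008,.001,-.001):
        ctrl.move_linear([*xy,G+z],speed=.02); f=fz(3)-f0
        if f>1: break
    print("touch z",z,"f",f,ctrl.get_position())
    ctrl.command_gripper(1.0); ctrl.dwell(.2)
    ctrl.move_linear([*xy,.16],speed=.12); print("t",ctrl.get_time())
E
python3 - <<'E'
from h import *
pick([.509,-.116],0)
cv2.imwrite("pics/s1.png",ctrl.camera("scene")[:,:,::-1])
E
```

```text
mass 0.42295990504660397 width 0.7020820782658874 0.6975312220183711 finger 43.9430328249 t 5.925
```

View pics/s1.png

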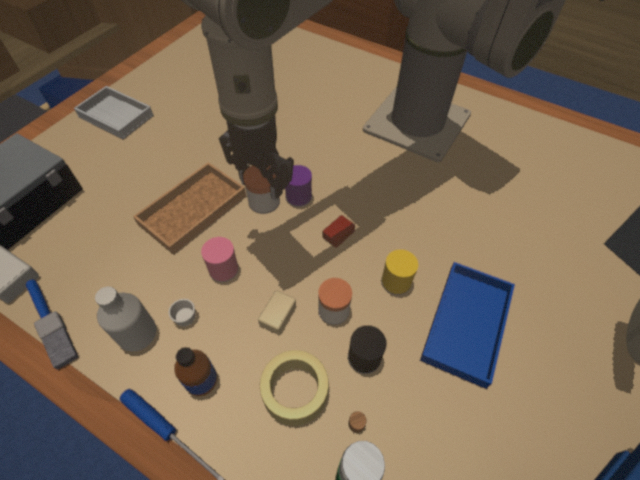

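The tin hangs upright in the gripper around pixel (262,195) and weighs 0.42 kg, so it is full and goes in the tray. Then I'll weigh the second tin.

```bash
python3 - <<'E'
from h import *
place("tray",1)
pick([.5835,.0866],70)
cv2.imwrite("pics/s2.png",ctrl.camera("scene")[:,:,::-1])
E
```

```text
touch z 0.006 f 3.6026349427103037 [ 0.58364794 -0.3105074   0.03738737]
t 11.1667
mass 0.50615669003274 width 0.7025590537270836 0.7023941749113405 finger 44.166203320964996 t 16.5083
```

View pics/s2.png

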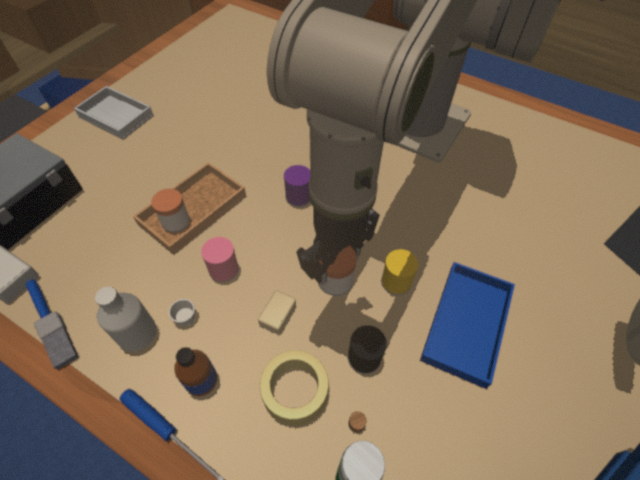

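The first tin stands upright in the far half of the tray at about (172,210). The second is gripped upright at about (338,270) and weighs 0.51 kg, so it is also full and goes in the tray's other half.

```bash
python3 - <<'E'
from h import *
place("tray",-1)
ctrl.movep([.45,.05,.25],[180,0,0])
a=ctrl.camera("scene")[40:340,60:360,::-1];b=ctrl.camera("top")[100:340,400:560,::-1]
cv2.imwrite("pics/s3.png",np.hstack([cv2.resize(a,(450,450)),cv2.resize(b,(300,450))]))
E
```

```text
touch z 0.006 f 5.297551293434678 [ 0.4847877  -0.29575829  0.03740968]
t 22.375
```

View pics/s3.png

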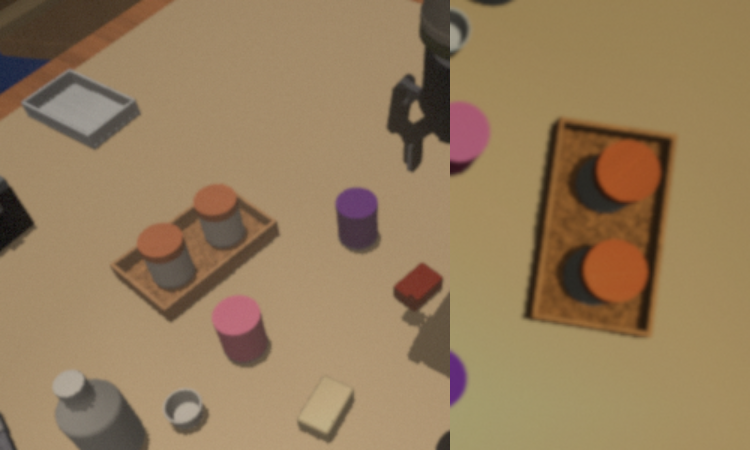

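Both tins stand upright on the tray floor (crop pixels (168,257) and (222,217)), the pink and purple look-alikes are where they were, and the gripper is clear.

```bash
python3 -c "
from cell import ctrl
print(ctrl.close_job())"
```

```text
the job is handed in; nothing more can be done
None
```

Both tins weighed as full (about 0.42 kg and 0.51 kg), so I stood both upright in the wooden tray, left the blue box empty and handed the job in well under the 64 s limit.

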